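# Slide the manifold box cover aside and push the red ball valve shut

## Task

Shut off the water to the red-handled branch in the plaster workshop's manifold box: with your fingertips push the cover by its upstanding black lip along its guides, all the way onto the fixed half of the box up to the end stop, then push the red lever a quarter turn clockwise, fully home against its stop, so that it lies square across its pipe. Only push: do not lift the cover out of its guides, leave the blue lever as it is, and leave the bottle, bowl, rosette and spatula around the box where they are. Leave the box open when you are done.

Things in the scene. Friction and masses are not known exactly. Their poses are not given: they have to be found in the camera images.
- box: grey steel manifold box screwed to the bench, 210 (x) x 530 (y) x 106 mm high; origin at the centre of its underside, z up, y lengthwise. The +y half has a fixed lid, 93 mm high; the -y half is open under the cover. The cover runs along y on ledges 95 mm high, between side ribs at x = +-95 mm (tops 106 mm high). Two hose tails stick out of the -x side by 40 mm, a pipe out of the +y end
- opening (a point): centre of the opening, level with the ledges, axes of the box. The opening is 158 mm in x and 255 mm in y, 91 mm deep. Two valve pivots stand in it, 30 mm to its +x and 72.5 mm to its -y and 27.5 mm to its +y; which one is red changes. The wall at its -y end is 93 mm high, with two corner stops 104 mm high and 20 mm wide at x = +-85 mm
- end_stop (a point): middle of the inner face of the box's +y end wall (106 mm high), which stops the cover; 264 mm to +y of the box's origin, 100 mm above the bench, axes of the box
- cover_lip (a point): middle of the outer (-y) face of the black lip along the -y edge of the sliding cover. Lip: 140 mm in x, 5 mm thick, from 101 up to 124 mm above the bench; this point is 113 mm above it. Axes as the box's when closed. In the box's frame its y is -262 to -242 mm at the start (both levers hidden) and about +2 mm with the cover against its end stop
- cover_mid (a point): centre of the top of the cover's aluminium plate, 186 (x) x 262 (y) x 6 mm, 0.4 to 0.8 kg. It lies free on the ledges (underside 95, top 101 mm above the bench), with 2 mm play to each rib, and slides along y with a few newtons
- red_lever (a joint): ball valve lever with a red sleeve, in rad: 0 = open (along its pipe, pointing from the pivot to the box's -x side), pi/2 = shut (square across its pipe, pointing to the box's +y), at a hard stop. Grows clockwise seen from above, stays where it is left; moved by about 0.35 N m (7 N at the middle of the sleeve). Starts at 0 to 0.2
- red_pivot (a point): point on the red lever's vertical pivot axis, 83.5 mm above the bench, axes of the box. The sleeve is a bar 46 mm long, 16 mm wide, 11 mm high (78 to 89 mm above the bench), from 28 to 74 mm off this axis, on a thin steel arm. The valve's brass body lies below 70 mm, the pipe below 45 mm
- red_sleeve (a point): the middle of the red sleeve, 51 mm from the pivot axis; its x axis points along the lever towards the pivot. It moves with the lever
- blue_lever (a joint): ball valve lever with a blue sleeve, in rad: 0 = open (along its pipe, pointing from the pivot to the box's -x side), pi/2 = shut (square across its pipe, pointing to the box's +y), at a hard stop. Grows clockwise seen from above, stays where it is left. Must be left as it is. Starts at 0 to 0.2
- blue_sleeve (a point): the middle of the blue sleeve, same sizes as the red one, on the other pivot 100 mm away along the box's y
- spray_mid (a point): spray bottle, white with a green trigger head, 68 mm across, 174 mm tall, standing behind the box (+x side), point on its axis 80 mm above the bench
- bowl_mid (a point): black rubber plaster bowl, 124 mm across, 62 mm high, standing behind the box (+x side), point at its centre half-way up
- rosette_mid (a point): white plaster rosette, a disc 84 mm across and 26 mm high, lying in front of the box (-x side); its centre half-way up
- spatula_mid (a point): spatula about 200 mm long lying on the bench in front of the box (-x side), lengthwise along y; point at its body's origin, 8 mm above the bench

How it is judged:
By the outcome, as a careful person would: the job done as asked, in the order asked, and still so for the second after the job is handed in, with the robot touching nothing.
It also fails if it takes over 51 s, if anything falls off the work surface, if the arm or the gripper's body presses on something with over 40 N, if the wrist force passes 120 N, or if a joint passes its speed limit or range.

## Robot

A 6-joint arm with a two-finger parallel gripper is mounted at the origin on the work surface. World frame = base frame: x ahead of the robot, y to its left, z up, the work surface at z = 0. Lengths are in m, angles in rad, forces in N, time in s.
With the tool pointing down it reaches from about 0.4 to 0.825 m from the base axis. Payload 7 kg.
Tool frame: the origin (TCP) lies at the very end of the fingers, on their centre line; the grasp point (between the pads) lies 19 mm behind it; z points along the fingers, y is the direction in which the jaws open and shut (so a half turn about z gives the same grasp; the last joint's range is limited). The gripper opens to 88 mm and grips with 3 to 60 N. Pads are 19 mm wide; open, the fingers measure 130 mm over their backs; the gripper's body (78 mm by 193 mm) begins 47 mm behind the grasp point.
Start: joints at [1.549, 0.359, 0.012, 0, -1.224, -0.288], TCP at [0.206, 0.643, 0.197] pointing down, gripper open.
Joint ranges: [-3.07, 3.07], [-1.43, 2.12], [-1.02, 1.25], [-3.03, 1.67], [-3.05, -0], [-3.03, 3.03]. Speed limits (rad/s): [2.39, 2.39, 3.01, 3.14, 3.14, 3.14].

## Interface

Orientations are given as a rotation vector (axis times angle).
In Python, from rig import bot, capture, camera_params gives the robot as it stands.
- The arm moves only by the shell command python3 -m pendant 'ROWS' [FORCE]. ROWS is a JSON object of lists of equal length, an entry for each row: "gripper": the finger opening in cm, from 0 to 8.76; "delta_pos": the shift along the tool's x, y, z in cm, a list of three; "turn": the turn about the tool's z in degrees. A call has exactly 5 rows; each row shifts and turns the pose as measured when the row begins, along the tool's axes as they then stand; what a row does not reach is not made up. A row lasts 1/10 s, in which the tool goes at most 50 mm and 8.59 degrees, less where a joint would pass 70% of its speed; a pose out of reach is approached as far as the arm can. A call with a gripper value outside its range is refused whole. The fingers move at their own pace and stop on an object; FORCE is the grip in N (left out, the last holds). Time passes only in rows, so rows that do not move let the fingers close, or fill a call up. It gives the time, the measured TCP pose, the force and the opening at its end, in the units of the state.
- bot.get_state(): the state, without advancing time (a new reading comes with each control period).
- capture(name): name is "scene" or "top"; returns (picture, depth): 420x560x3 uint8, blue, green, red; 420x560 float32, m along the optical axis (not along the pixel's ray), 0 where there is no reading.
- camera_params(name): a dict with "fov_y" (degrees; the focal length in pixels is half the picture's height over the tangent of half this angle, whatever the lens; pixels are square), "cx", "cy" (the principal point, pixels), "extrinsics" (4x4, takes a point from camera to world coordinates). Camera axes: x right, y down, z forward; pixel columns grow to the right and rows downward; lengths in m; the calibration is good to about 2 mm. A picture is of the moment at which its call begins. camera_params takes no time and is no camera call.
- bot.sign_off(): hands the job in, once; it reports no verdict.
The state is a dict: "time_s": time; "qpos": joint angles; "joint_velocities": joint speeds; "joint_efforts": joint torques, N m; "tool_pos": TCP position; "tool_rot": TCP orientation; "contact_force": force on the tool from outside, world axes, zero at the start; "moment": the same for the moment, N m; "grip_width": finger opening in m.
Only numpy, scipy, OpenCV 4.12 (cv2) and the standard library are available. Lean on these libraries where they do the work, as an engineer would, in place of code of your own. Each camera call takes 0.05 s, during which the arm holds its last target. There are 200 camera calls.

## Working session

There is one attempt and no reset: what is moved stays moved. The work goes in short steps, Python scripts to look and compute and a shell command to move; the robot and the scene stay as the last step left them, time stands still between calls to the robot, and variables do not carry over. Pictures are saved under pics/ and viewed, about 8 in all and at most 12, crops included, and the job is handed in when it is done.

```bash
mkdir -p pics; ls; python3 - <<'E'
from rig import bot,capture,camera_params
import cv2,numpy as np
s=bot.get_state();print(s)
for n in("top","scene"):
    p,d=capture(n);cv2.imwrite(f"pics/{n}0.png",p);np.save(f"pics/{n}0.npy",d);print(n,camera_params(n))
E
```

```text
pics
{'time_s': 0.0, 'qpos': array([ 1.54908186e+00,  3.59389721e-01,  1.10537307e-02, -3.31423521e-04,
       -1.22411519e+00, -2.88142562e-01]), 'joint_velocities': array([-4.89081231e-04,  1.13390780e-03,  2.51370302e-05,  3.81320640e-04,
       -9.96543095e-04, -4.78175761e-05]), 'joint_efforts': array([-1.27164363e-03, -5.82710016e+01,  2.93047893e+01,  6.99743852e+00,
        6.81135280e-03, -1.60322097e-04]), 'tool_pos': array([0.20566809, 0.64233067, 0.19572205]), 'tool_rot': array([ 3.10227564e+00, -4.84693094e-01, -1.39809483e-04]), 'contact_force': array([ 0.12329157, -0.14996267,  0.24101283]), 'moment': array([ 0.04406873, -0.03044588,  0.01838073]), 'grip_width': 0.08765072846796669}
top {'fov_y': 49.60010717117513, 'cx': 272.93647664398827, 'cy': 203.56963729987268, 'extrinsics': array([[ 0.00971611, -0.99532058,  0.0961381 ,  0.49798825],
       [-0.99959989, -0.00711363,  0.02737603,  0.07320739],
       [-0.02656404, -0.09636562, -0.99499147,  1.11683113],
       [ 0.        ,  0.        ,  0.        ,  1.        ]])}
scene {'fov_y': 56.32608120604864, 'cx': 275.17339647135225, 'cy': 207.1115791187212, 'extrinsics': array([[ 0.16350697,  0.76287239, -0.62553272,  1.16519622],
       [ 0.98653656, -0.12429584,  0.10628338, -0.00374833],
       [ 0.00332954, -0.63448897, -0.77292474,  0.84595639],
       [ 0.        ,  0.        ,  0.        ,  1.        ]])}
```

View pics/top0.png

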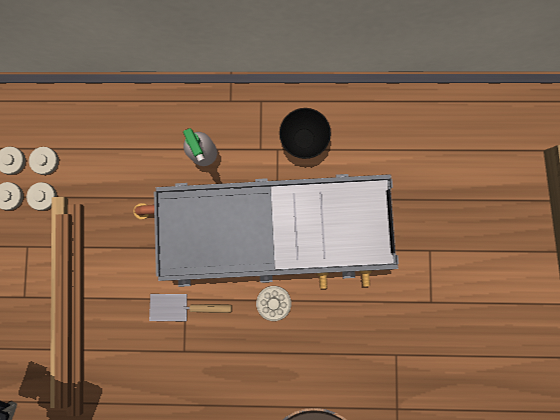

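View pics/scene0.png

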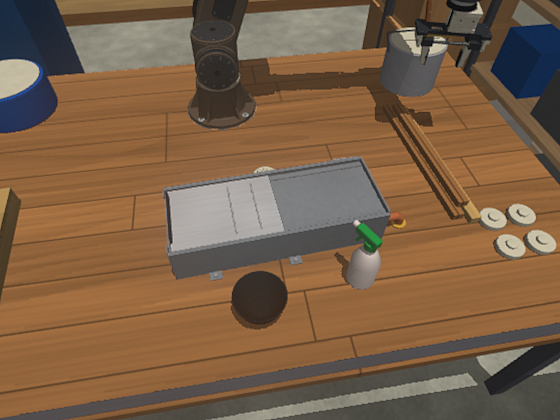

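```bash
cat > h.py <<'E'
import cv2,numpy as np
from rig import bot,capture,camera_params
from scipy.spatial.transform import Rotation as R
def look(n,f=None):
    p,d=capture(n)
    if f: cv2.imwrite(f"pics/{f}.png",p)
    return p,d
def f_of(c): return 210/np.tan(np.radians(c["fov_y"])/2)
def cloud(n,d):
    c=camera_params(n);f=f_of(c);v,u=np.indices(d.shape)
    P=np.stack([(u-c["cx"])/f*d,(v-c["cy"])/f*d,d],-1);T=c["extrinsics"]
    return P@T[:3,:3].T+T[:3,3]
def ray(n,uv,z):
    c=camera_params(n);f=f_of(c);T=c["extrinsics"]
    r=T[:3,:3]@[(uv[0]-c["cx"])/f,(uv[1]-c["cy"])/f,1]
    return T[:3,3]+r*(z-T[2,3])/r[2]
E
python3 - <<'E'
from h import *
for n in("top","scene"):
    p=cv2.imread(f"pics/{n}0.png");d=np.load(f"pics/{n}0.npy");P=cloud(n,d)
    x,y,z=P[...,0],P[...,1],P[...,2]
    roi=(d>0)&(x>.25)&(x<.8)&(abs(y)<.5)
    m=(roi&(z>.085)&(z<.12)).astype(np.uint8)
    k,l,s,_=cv2.connectedComponentsWithStats(m);i=1+s[1:,4].argmax()
    pts=P[l==i][:,:2].astype(np.float32);print(n,cv2.minAreaRect(pts*1000),cv2.boxPoints(cv2.minAreaRect(pts*1000)).round(0).tolist())
    b=roi&(p.max(2)<50)&(z>.09)&(z<.14)&(y<-.1)
    q=P[b];print(len(q),q.mean(0),q.min(0),q.max(0), z[(l==i)].mean())
    for nm,mm in(("tall",roi&(z>.13)),):print(nm,P[mm].min(0),P[mm].max(0))
p=cv2.imread("pics/top0.png")[165:290,140:410];cv2.imwrite("pics/crop0.png",cv2.resize(p,None,fx=2.9,fy=2.9,interpolation=2))
E
```

```text
top ((543.5342407226562, 99.300048828125), (210.3601837158203, 536.8512573242188), 3.4947290420532227) [[422.0, 361.0], [455.0, -175.0], [665.0, -162.0], [632.0, 374.0]]
243 [ 0.56915801 -0.15262725  0.11876103] [ 0.49065733 -0.16225462  0.09141216] [ 0.65441746 -0.10095626  0.12889241] 0.09823347565936669
tall [0.6798264  0.24939587 0.13871621] [0.74997146 0.29269262 0.17969145]
scene ((546.3310546875, 99.14364624023438), (214.7359161376953, 536.8557739257812), 3.3713600635528564) [[423.0, 361.0], [455.0, -175.0], [669.0, -163.0], [638.0, 373.0]]
4 [ 0.61653999 -0.15167577  0.11537851] [ 0.60071808 -0.15200517  0.10788616] [ 0.63082588 -0.15123965  0.12333504] 0.09895581976020519
tall [0.682066   0.24798541 0.13016461] [0.75484112 0.2940551  0.17774075]
```

View pics/crop0.png

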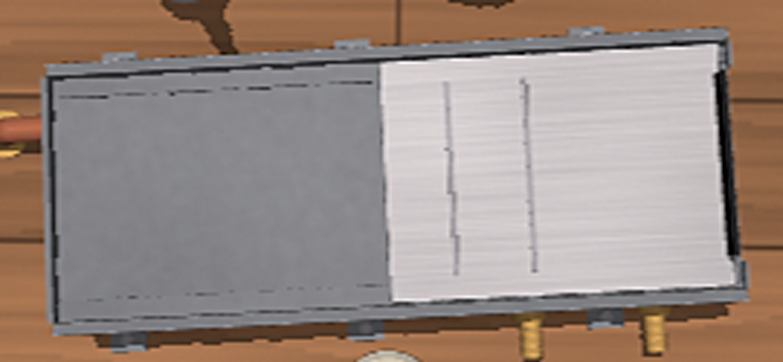

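The box centre is at about (0.545, 0.099) with a yaw of +3.5°, and both views agree. The lip's outer face is at about box y −255 mm. Starting the transfer.

```bash
cat >> h.py <<'E'
C=np.array([.545,.099]);YAW=np.radians(3.5)
B=np.array([[np.cos(YAW),-np.sin(YAW)],[np.sin(YAW),np.cos(YAW)]])
def b2w(x,y): return C+B@[x,y]
def w2b(p): return B.T@(np.asarray(p)[:2]-C)
def need(x,y,z,ang=-86.5):
    "box target (m) and world angle of tool x -> shift in tool axes (cm), turn (deg)"
    s=bot.get_state();M=R.from_rotvec(s["tool_rot"]).as_matrix()
    a=np.degrees(np.arctan2(M[1,0],M[0,0]))
    d=M.T@(np.r_[b2w(x,y),z]-s["tool_pos"])*100
    print("t",round(s["time_s"],2),"box xyz mm",(1000*np.r_[w2b(s["tool_pos"]),s["tool_pos"][2]]).round(1),"need cm",d.round(2),"turn",round((a-ang+180)%360-180,2),"F",s["contact_force"].round(1),"w",round(s["grip_width"]*100,2),"tilt",round(np.degrees(np.arccos(-M[2,2])),2))
E
for i in 1 2 3 4; do :; done
python3 -m pendant '{"gripper":[7,7,7,7,7],"delta_pos":[[3.1,3.6,0],[3.1,3.6,0],[3.1,3.6,0],[3.1,3.6,0],[3.1,3.6,0]],"turn":[0,0,0,0,0]}'
python3 -c "from h import *;need(.003,-.30,.19)"
```

```text
time_s: 0.6
tool_pos: [0.2983, 0.4195, 0.1912]
tool_rot: [3.097, -0.475, -0.0]
contact_force: [1.3, 0.2, 1.0]
grip_width: 0.0699
t 0.6 box xyz mm [-226.6  335.   191.2] need cm [44.13 51.1   0.6 ] turn 69.07 F [1.3 0.2 1. ] w 6.99 tilt 0.49
```

```bash

python3 -m pendant '{"gripper":[7,7,7,7,7],"delta_pos":[[3.2,3.7,0],[3.2,3.7,0],[3.2,3.7,0],[3.2,3.7,0],[3.2,3.7,0]],"turn":[0,0,0,0,0]}'
python3 -m pendant '{"gripper":[7,7,7,7,7],"delta_pos":[[3.2,3.7,0],[3.2,3.7,0],[3.2,3.7,0],[3.2,3.7,0],[3.2,3.7,0]],"turn":[0,0,0,0,0]}'
python3 -c "from h import *;need(.003,-.30,.19)"
```

```text
time_s: 1.1
tool_pos: [0.3948, 0.1891, 0.1926]
tool_rot: [3.098, -0.471, -0.0]
contact_force: [0.9, 0.4, -0.6]
grip_width: 0.0701
time_s: 1.6
tool_pos: [0.4922, -0.0413, 0.1949]
tool_rot: [3.1, -0.468, 0.002]
contact_force: [1.6, 0.7, 0.0]
grip_width: 0.07
t 1.6 box xyz mm [ -61.3 -136.9  194.9] need cm [11.77 12.99  0.6 ] turn 69.34 F [1.6 0.7 0. ] w 7.0 tilt 0.37
```

```bash

python3 -m pendant '{"gripper":[7,7,7,7,7],"delta_pos":[[3.1,3.5,0],[3.1,3.5,0],[3.1,3.5,0],[2.5,2.7,0],[0.5,0.5,0]],"turn":[0,0,0,0,0]}'
python3 -m pendant '{"gripper":[7,7,7,7,7],"delta_pos":[[0,0,0],[0,0,0],[0,0,0],[0,0,0],[0,0,0]],"turn":[8.5,8.5,8.5,8.5,8.5]}'
python3 -m pendant '{"gripper":[7,7,7,7,7],"delta_pos":[[0,0,0],[0,0,0],[0,0,0],[0,0,0],[0,0,0]],"turn":[8.5,8.5,8.5,3,0]}'
python3 -c "from h import *;need(.003,-.30,.112);look('top','top1');look('scene','scene1')"
```

```text
time_s: 2.1
tool_pos: [0.5708, -0.2211, 0.1938]
tool_rot: [3.099, -0.475, -0.002]
contact_force: [-0.4, -0.4, -0.4]
grip_width: 0.0703
time_s: 2.6
tool_pos: [0.5689, -0.222, 0.1902]
tool_rot: [2.706, -1.58, -0.008]
contact_force: [0.9, -1.1, 0.3]
grip_width: 0.0702
time_s: 3.1
tool_pos: [0.5668, -0.2191, 0.1886]
tool_rot: [2.22, -2.208, -0.01]
contact_force: [-0.8, -0.1, -0.0]
grip_width: 0.07
t 3.1 box xyz mm [   2.4 -318.8  188.6] need cm [-1.91 -0.05  7.66] turn -3.19 F [-0.8 -0.1 -0. ] w 7.0 tilt 0.7
```

```bash

python3 -m pendant '{"gripper":[7,7,7,7,7],"delta_pos":[[0,0,2.5],[0,0,2.5],[0,0,2],[0,0,0.6],[0,0,0]],"turn":[-3,0,0,0,0]}'
python3 - <<'E'
from h import *
need(.003,-.29,.110);p,d=look('top');
cv2.imwrite("pics/crop1.png",cv2.resize(p[140:300,270:470],None,fx=3.5,fy=3.5,interpolation=2))
E
```

```text
time_s: 3.7
tool_pos: [0.5668, -0.2189, 0.1118]
tool_rot: [2.294, -2.134, -0.006]
contact_force: [0.5, -0.1, 1.3]
grip_width: 0.0701
t 3.7 box xyz mm [   2.4 -318.7  111.8] need cm [-2.87 -0.09  0.17] turn 0.63 F [ 0.5 -0.1  1.3] w 7.01 tilt 0.56
```

View pics/crop1.png

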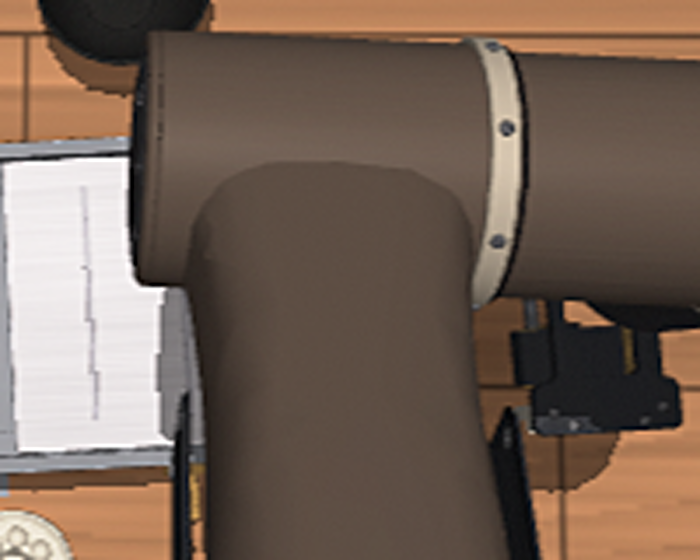

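The arm hides the lip from the top camera, so I'll approach gently and watch the force.

```bash

python3 -m pendant '{"gripper":[7,7,7,7,7],"delta_pos":[[-1.5,0,0.1],[-1.5,0,0],[-1,0,0],[-1,0,0],[-1,0,0]],"turn":[0.6,0,0,0,0]}'
python3 -c "from h import *;need(.003,-.007,.110)"
python3 -m pendant '{"gripper":[7,7,7,7,7],"delta_pos":[[-1,0,0],[-1,0,0],[-1,0,0],[-1,0,0],[-1,0,0]],"turn":[0,0,0,0,0]}'
python3 -c "from h import *;need(.003,-.007,.110);look('scene','scene2')"
```

```text
time_s: 4.25
tool_pos: [0.5656, -0.157, 0.1154]
tool_rot: [2.286, -2.147, 0.002]
contact_force: [-0.0, -0.3, -0.7]
grip_width: 0.0702
t 4.25 box xyz mm [   5.  -256.8  115.4] need cm [-24.98   0.16   0.43] turn 0.09 F [-0.  -0.3 -0.7] w 7.02 tilt 0.3
time_s: 4.75
tool_pos: [0.5624, -0.1024, 0.1158]
tool_rot: [2.288, -2.147, 0.003]
contact_force: [0.4, -0.4, 0.1]
grip_width: 0.0703
t 4.75 box xyz mm [   5.  -202.1  115.8] need cm [-19.51   0.15   0.49] turn 0.15 F [ 0.4 -0.4  0.1] w 7.03 tilt 0.28
```

View pics/scene2.png

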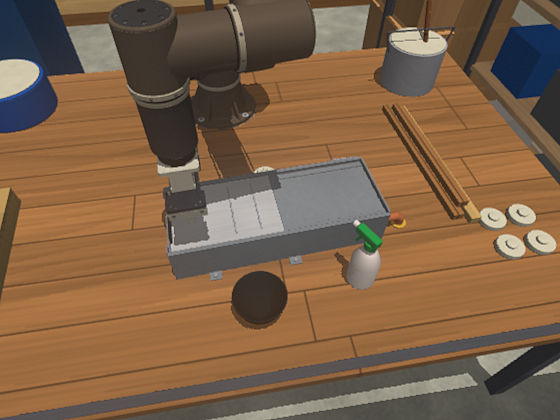

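```bash
python3 -c "
import cv2
a=cv2.imread('pics/scene2.png')[140:280,150:300];b=cv2.imread('pics/scene0.png')[140:280,150:300]
cv2.imwrite('pics/cmp.png',cv2.resize(cv2.hconcat([b,a]),None,fx=2.6,fy=2.6,interpolation=2))"
```

```text
(no output)
```

View pics/cmp.png

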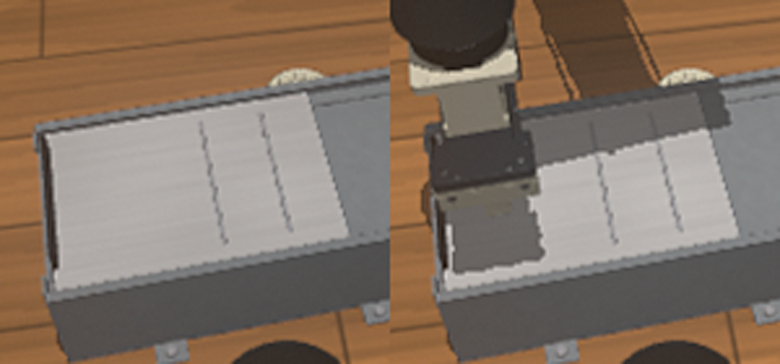

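```bash
python3 - <<'E'
from h import *
c=camera_params('scene');f=f_of(c);T=np.linalg.inv(c["extrinsics"])
s=bot.get_state();M=R.from_rotvec(s["tool_rot"]).as_matrix()
p,d=look('scene');P=cloud('scene',d);p=p.copy()
def pr(w):
    q=T[:3,:3]@w+T[:3,3];return q[:2]/q[2]*f+[c["cx"],c["cy"]]
for nm,o in(("tcp",[0,0,0]),("f+",[0,.035,0]),("f-",[0,-.035,0]),("body",[0,0,-.066])):
    w=s["tool_pos"]+M@np.array(o);print(nm,w.round(3),pr(w).round(1))
for y in(-.255,):
  for x in(-.07,.07):
    for z in(.101,.124): print("lip",x,z,pr(np.r_[b2w(x,y),z]).round(1))
x,y,z=P[...,0],P[...,1],P[...,2]
sel=(d>0)&(x>.4)&(x<.75)&(y>-.25)&(y<0)&(z>.108)&(z<.30)
for h in np.arange(.108,.25,.01):
    q=P[sel&(z>=h)&(z<h+.01)]
    if len(q): b=np.array([w2b(v) for v in q])*1000; print(round(h,3),len(q),b.min(0).round(),b.max(0).round())
cv2.imwrite('pics/z.png',cv2.resize(p[150:260,150:270],None,fx=5,fy=5,interpolation=2))
E
```

```text
tcp [ 0.562 -0.101  0.116] [192.  213.7]
f+ [ 0.527 -0.104  0.116] [190.7 202.6]
f- [ 0.597 -0.099  0.116] [193.5 225.2]
body [ 0.562 -0.101  0.182] [187.5 195.4]
lip -0.07 0.101 [168.5 198.1]
lip -0.07 0.124 [166.6 192. ]
lip 0.07 0.101 [171.9 243.5]
lip 0.07 0.124 [169.9 237.7]
0.108 79 [-102. -261.] [ 108. -107.]
0.118 72 [ -68. -259.] [  71. -253.]
0.148 22 [  57. -209.] [  60. -188.]
0.158 26 [  58. -210.] [  60. -189.]
0.168 1 [  60. -202.] [  60. -202.]
0.208 61 [ -58. -238.] [  99. -161.]
0.218 143 [ -74. -238.] [  98. -160.]
0.228 174 [ -74. -238.] [ 103. -161.]
0.238 113 [ -67. -238.] [ 105. -160.]
0.248 743 [ -68. -238.] [ 106. -160.]
```

View pics/z.png

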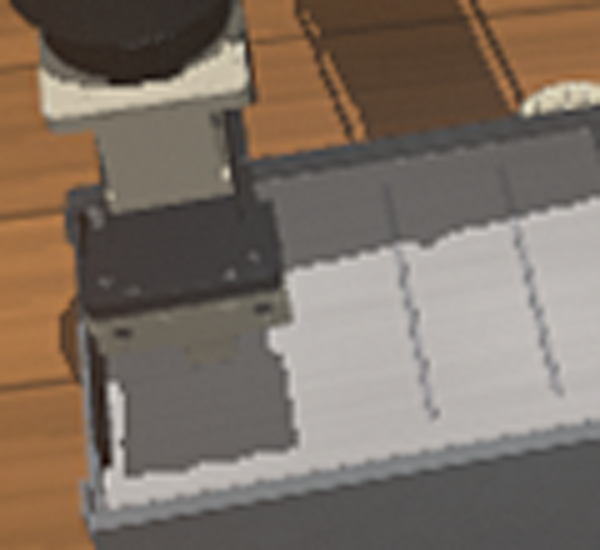

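```bash
python3 - <<'E'
from h import *
P=cloud('scene',np.load('pics/scene0.npy'));d=np.load('pics/scene0.npy')
x,y,z=P[...,0],P[...,1],P[...,2]
m=(d>0)&(abs(x-.206)<.13)&(abs(y-.643)<.13)&(z>.05)
for h in np.arange(.06,.36,.015):
    k=m&(z>=h)&(z<h+.015);q=P[k]
    if len(q): print(round(h,3),len(q),q.min(0).round(3),q.max(0).round(3))
from collections import deque
E
cat > fk.txt <<'E'
E
ls .
```

```text
0.225 58 [0.182 0.583 0.226] [0.239 0.697 0.24 ]
0.24 78 [0.178 0.584 0.24 ] [0.24  0.697 0.255]
0.255 83 [0.18  0.581 0.255] [0.242 0.701 0.27 ]
0.27 87 [0.196 0.578 0.27 ] [0.242 0.703 0.285]
0.285 71 [0.154 0.548 0.287] [0.274 0.716 0.3  ]
0.3 338 [0.147 0.548 0.3  ] [0.275 0.723 0.315]
0.315 402 [0.147 0.54  0.315] [0.279 0.723 0.33 ]
0.33 700 [0.145 0.541 0.33 ] [0.274 0.745 0.345]
0.345 190 [0.182 0.62  0.345] [0.248 0.686 0.36 ]
fk.txt
h.py
pics
```

Depth data puts the real fingertips about 30 mm higher than the reported TCP, both at the start (0.226 against 0.196) and now (0.148 against 0.116). The fingers passed over the lip without touching it. I'll back off, lower by that amount and check again.

```bash
cat >> h.py <<'E'
def tip():
    "lowest tool surface seen by scene camera near the reported TCP, above z=.11 or off the box"
    p,d=look('scene');P=cloud('scene',d);s=bot.get_state()['tool_pos']
    b=(P[...,:2]-C)@B-w2b(s)
    m=(d>0)&(abs(b[...,0])<.075)&(abs(b[...,1])<.0125)&(P[...,2]<s[2]+.09)
    q=np.c_[b[m]*1000,P[m][:,2]*1000];q=q[np.argsort(q[:,2])]
    print("state z",s[2].round(4));print(q[q[:,2]>30][:8].round(0).tolist())
E
python3 -m pendant '{"gripper":[7,7,7,7,7],"delta_pos":[[3,0.1,0],[3,0.1,0],[3,0,0],[2,0,0],[1,0,0]],"turn":[0,0,0,0,0]}'
python3 -m pendant '{"gripper":[7,7,7,7,7],"delta_pos":[[0,0,1.5],[0,0,1.5],[0,0,0.6],[0,0,0],[0,0,0]],"turn":[0,0,0,0,0]}'
python3 -c "from h import *;need(.003,-.29,.080);tip()"
```

```text
time_s: 5.35
tool_pos: [0.5693, -0.2236, 0.1165]
tool_rot: [2.295, -2.139, 0.004]
contact_force: [0.4, -0.2, -0.4]
grip_width: 0.0701
time_s: 5.85
tool_pos: [0.5695, -0.2251, 0.0798]
tool_rot: [2.292, -2.142, 0.005]
contact_force: [-0.5, -0.0, -0.2]
grip_width: 0.0703
t 5.85 box xyz mm [   4.7 -325.    79.8] need cm [-3.5   0.15 -0.04] turn 0.37 F [-0.5 -0.  -0.2] w 7.03 tilt 0.3
state z 0.0799
[[52.0, -5.0, 112.0], [54.0, 5.0, 116.0], [54.0, 7.0, 116.0], [54.0, -6.0, 116.0], [53.0, 1.0, 116.0], [53.0, 3.0, 116.0], [54.0, -8.0, 116.0], [53.0, -1.0, 116.0]]
```

The tip is really at about 0.111 m now, level with the lip. Pushing.

```bash

python3 -m pendant '{"gripper":[7,7,7,7,7],"delta_pos":[[-1.5,0.1,0.1],[-1.5,0.1,0.1],[-1,0,0.05],[-1,0,0],[-1,0,0]],"turn":[0.3,0,0,0,0]}'
python3 -c "from h import *;need(.003,-.007,.080)"
python3 -m pendant '{"gripper":[7,7,7,7,7],"delta_pos":[[-1,0,0],[-1,0,0],[-1,0,0],[-1,0,0],[-1,0,0]],"turn":[0,0,0,0,0]}'
python3 -c "from h import *;need(.003,-.007,.080);tip();look('top','top3')"
```

```text
time_s: 6.4
tool_pos: [0.5651, -0.1626, 0.0795]
tool_rot: [2.288, -2.149, 0.01]
contact_force: [0.6, -1.6, -0.1]
grip_width: 0.07
t 6.4 box xyz mm [   4.1 -262.3   79.5] need cm [-25.53   0.07  -0.21] turn 0.09 F [ 0.6 -1.6 -0.1] w 7.0 tilt 0.4
time_s: 6.9
tool_pos: [0.5617, -0.1088, 0.0795]
tool_rot: [2.289, -2.148, 0.011]
contact_force: [0.5, -2.4, -0.3]
grip_width: 0.0702
t 6.9 box xyz mm [   4.  -208.4   79.5] need cm [-20.14   0.05  -0.19] turn 0.14 F [ 0.5 -2.4 -0.3] w 7.02 tilt 0.45
state z 0.0795
[[37.0, -11.0, 45.0], [19.0, -12.0, 45.0], [28.0, -10.0, 46.0], [28.0, -12.0, 46.0], [25.0, -12.0, 47.0], [32.0, -10.0, 47.0], [39.0, -8.0, 48.0], [34.0, -8.0, 48.0]]
```

View pics/top3.png

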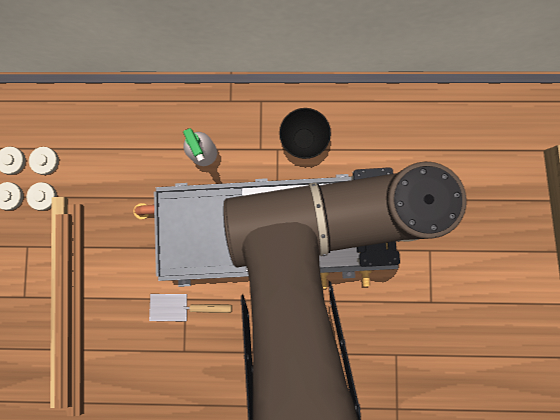

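The cover is moving: its front edge went from column 272 to about 242, with a 2.4 N push. Continuing.

```bash

python3 -m pendant '{"gripper":[7,7,7,7,7],"delta_pos":[[-1.5,0,0],[-1.5,0,0],[-1.5,0,0],[-1.5,0,0],[-1.5,0,0]],"turn":[0,0,0,0,0]}'
python3 -m pendant '{"gripper":[7,7,7,7,7],"delta_pos":[[-1.5,0,0],[-1.5,0,0],[-1.2,0,0],[-1.2,0,0],[-1.2,0,0]],"turn":[0,0,0,0,0]}'
python3 -c "from h import *;need(.003,-.007,.080)"
```

```text
time_s: 7.5
tool_pos: [0.5569, -0.0311, 0.0794]
tool_rot: [2.288, -2.148, 0.013]
contact_force: [0.8, -2.9, 1.0]
grip_width: 0.0701
time_s: 8.0
tool_pos: [0.552, 0.0407, 0.0795]
tool_rot: [2.29, -2.146, 0.014]
contact_force: [0.7, -3.3, 1.5]
grip_width: 0.0705
t 8.0 box xyz mm [  3.4 -58.6  79.5] need cm [-5.16  0.02 -0.1 ] turn 0.22 F [ 0.7 -3.3  1.5] w 7.05 tilt 0.54
```

```bash

python3 -m pendant '{"gripper":[7,7,7,7,7],"delta_pos":[[-1,0,0],[-1,0,0],[-0.8,0,0],[-0.6,0,0],[-0.5,0,0]],"turn":[0,0,0,0,0]}'
python3 -c "from h import *;need(.003,-.007,.080)"
python3 -m pendant '{"gripper":[7,7,7,7,7],"delta_pos":[[-0.4,0,0],[-0.4,0,0],[-0.4,0,0],[-0.4,0,0],[-0.4,0,0]],"turn":[0,0,0,0,0]}'
python3 -c "from h import *;need(.003,-.007,.080)"
```

```text
time_s: 8.5
tool_pos: [0.5494, 0.0835, 0.0794]
tool_rot: [2.291, -2.145, 0.015]
contact_force: [0.7, -3.2, 2.7]
grip_width: 0.0702
t 8.5 box xyz mm [  3.4 -15.8  79.4] need cm [-0.88  0.04 -0.07] turn 0.26 F [ 0.7 -3.2  2.7] w 7.02 tilt 0.57
time_s: 9.0
tool_pos: [0.5475, 0.0862, 0.0799]
tool_rot: [2.269, -2.135, 0.034]
contact_force: [6.9, -22.4, 0.3]
grip_width: 0.07
t 9.0 box xyz mm [  1.7 -12.9  79.9] need cm [-0.59 -0.13 -0.03] turn -0.02 F [  6.9 -22.4   0.3] w 7.0 tilt 1.93
```

Contact force rose to 22 N. Backing off and looking to confirm the end stop.

```bash

python3 -m pendant '{"gripper":[7,7,7,7,7],"delta_pos":[[0.8,0,0],[1.5,0,-1],[2,0,-4],[3,0,-4],[4,0,-4]],"turn":[0,0,0,0,0]}'
python3 -m pendant '{"gripper":[4,2,0,0,0],"delta_pos":[[4.5,0,0],[4.5,0,0],[4.5,0,0],[4.5,0,0],[4.5,0,0]],"turn":[0,0,0,0,0]}'
python3 - <<'E'
from h import *
need(0,-.2,.15)
p,d=look('top','top4');q,e=look('scene','scene4');np.save('pics/top4.npy',d);np.save('pics/scene4.npy',e)
for n,p,d in(('top',p,d),('scene',q,e)):
    P=cloud(n,d);b=(P[...,:2]-C)@B;z=P[...,2];roi=(d>0)&(abs(b[...,0])<.1)&(abs(b[...,1])<.27)
    L=roi&(z>.115)&(z<.13);print(n,'lip',L.sum(),(b[L].min(0)*1000).round(),(b[L].max(0)*1000).round())
    W=roi&(p.min(2)>150)&(b[...,1]>0);print('cover',(b[W].min(0)*1000).round(),(b[W].max(0)*1000).round(),z[W].mean().round(4))
    h=cv2.cvtColor(p,cv2.COLOR_BGR2HSV);
    for nm,lo in(('red',(h[...,0]<6)|(h[...,0]>174)),('blue',(h[...,0]>100)&(h[...,0]<128))):
        m=roi&lo&(h[...,1]>140)&(z>.06)&(z<.095)
        if m.sum()<5: print(nm,'none');continue
        r=cv2.minAreaRect((b[m]*1000).astype(np.float32));print(nm,m.sum(),z[m].mean().round(4),np.round(b[m].mean(0)*1000,1),r)
a=cv2.resize(p[:0],None) if 0 else cv2.imread('pics/top4.png')[160:300,140:410]
cv2.imwrite('pics/crop4.png',cv2.resize(a,None,fx=2.9,fy=2.9,interpolation=2))
E
```

```text
time_s: 9.5
tool_pos: [0.5506, -0.0193, 0.2071]
tool_rot: [2.266, -2.127, 0.022]
contact_force: [1.0, 1.7, 0.4]
grip_width: 0.0698
time_s: 10.0
tool_pos: [0.5692, -0.2496, 0.2267]
tool_rot: [2.286, -2.133, 0.037]
contact_force: [0.9, 0.4, 0.1]
grip_width: 0.0355
t 10.0 box xyz mm [   2.8 -349.4  226.7] need cm [-15.16   0.2    7.25] turn 0.46 F [0.9 0.4 0.1] w 3.55 tilt 1.63
top lip 151 [-72.   1.] [66.  6.]
cover [-99.   0.] [100. 266.] 0.1013
red 127 0.0887 [-22.3 -98.5] ((-21.9925479888916, -98.11026763916016), (15.269742965698242, 45.20182800292969), 79.92443084716797)
blue none
scene lip 121 [-71.  -0.] [70.  6.]
cover [-96.   1.] [ 92. 262.] 0.1018
red 79 0.0892 [-17.9 -98.8] ((-19.5200252532959, -98.83882141113281), (13.841639518737793, 48.16537857055664), 75.9830093383789)
blue 48 0.0893 [  -8.5 -202.9] ((-16.92998504638672, -202.25494384765625), (12.94091510772705, 40.84910583496094), 84.44733428955078)
```

View pics/crop4.png

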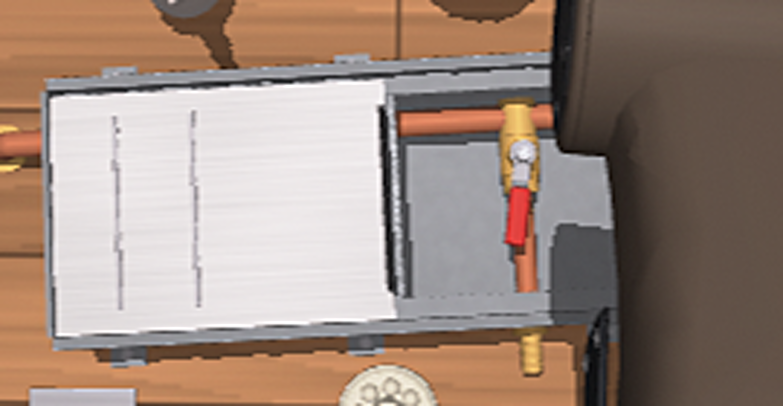

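The top view shows the cover fully on the fixed half: its left edge is at the end wall, and the lip's outer face is at box y ≈ +1 mm. The red sleeve centre is at box (−21, −98), so the lever is at about 0.15 rad. The blue lever is at about box y −202. Next, with the fingers closed, I'll enter behind the red lever.

```bash

python3 -m pendant '{"gripper":[0,0,0,0,0],"delta_pos":[[-4.5,1,1],[-4.5,1,1],[-4.5,1,1],[-4.5,1,1],[-2.5,0.6,1]],"turn":[0.4,0,0,0,0]}'
python3 -c "from h import *;need(-.046,-.140,.120)"
```

```text
time_s: 10.6
tool_pos: [0.5109, -0.0504, 0.1705]
tool_rot: [2.264, -2.163, 0.037]
contact_force: [0.9, -0.0, 0.1]
grip_width: 0.0006
t 10.6 box xyz mm [ -43.2 -147.1  170.5] need cm [-0.83  0.34  5.03] turn -0.9 F [ 0.9 -0.   0.1] w 0.06 tilt 1.48
```

```bash

python3 -m pendant '{"gripper":[0,0,0,0,0],"delta_pos":[[-0.3,0.2,2],[-0.3,0.1,2],[0,0,1],[0,0,0],[0,0,0]],"turn":[-0.9,0,0,0,0]}'
python3 - <<'E'
from h import *
need(-.046,-.140,.047)
s=bot.get_state()['tool_pos']
p,d=look('scene');P=cloud('scene',d);b=((P[...,:2]-C)@B-w2b(s))*1000;z=P[...,2]*1000
for h in range(125,200,10):
    m=(d>0)&(abs(b[...,0])<110)&(abs(b[...,1])<60)&(z>=h)&(z<h+10)
    if m.any():print(h,m.sum(),b[m].min(0).round(),b[m].max(0).round(),z[m].min().round(1))
E
```

```text
time_s: 11.1
tool_pos: [0.5069, -0.0401, 0.1214]
tool_rot: [2.293, -2.141, 0.036]
contact_force: [-0.5, 0.2, 0.2]
grip_width: 0.0007
t 11.1 box xyz mm [ -46.5 -136.5  121.4] need cm [0.2  0.05 7.44] turn 0.42 F [-0.5  0.2  0.2] w 0.07 tilt 1.34
```

```bash

python3 -m pendant '{"gripper":[0,0,0,0,0],"delta_pos":[[0.2,0,2],[0,0,2],[0,0,1.5],[0,0,0.8],[0,0,0.5]],"turn":[0.4,0,0,0,0]}'
python3 -c "from h import *;need(-.046,-.125,.051);look('scene','scene5')
a=cv2.imread('pics/scene5.png')[140:290,150:350];cv2.imwrite('pics/c5.png',cv2.resize(a,None,fx=3.8,fy=3.8,interpolation=2))"
```

```text
time_s: 11.65
tool_pos: [0.5135, -0.0441, 0.057]
tool_rot: [-2.282, 2.152, -0.045]
contact_force: [0.0, -0.2, -0.4]
grip_width: 0.0002
t 11.65 box xyz mm [ -40.2 -140.9   57. ] need cm [-1.6   0.6   0.55] turn -0.16 F [ 0.  -0.2 -0.4] w 0.02 tilt 1.67
```

View pics/c5.png

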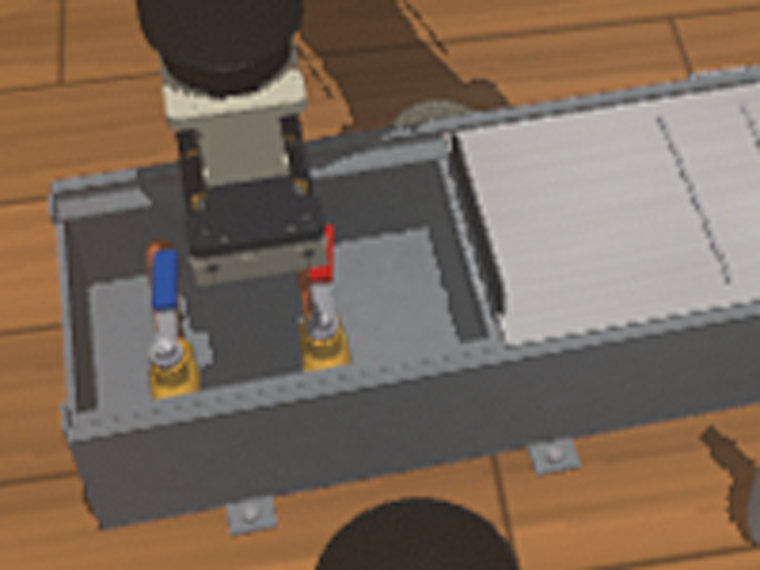

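The tool is between the two levers, and the blue one is untouched. Lowering the last bit and moving up to the red lever.

```bash

python3 -m pendant '{"gripper":[0,0,0,0,0],"delta_pos":[[0,0.4,0.5],[-0.5,0.2,0.1],[-0.5,0,0],[-0.4,0,0],[-0.3,0,0]],"turn":[0,0,0,0,0]}'
python3 -c "from h import *;need(-.0466,-.1157,.051)"
```

```text
time_s: 12.2
tool_pos: [0.5071, -0.0263, 0.0516]
tool_rot: [-2.28, 2.151, -0.047]
contact_force: [-0.3, 0.0, -0.3]
grip_width: 0.0004
t 12.2 box xyz mm [ -45.5 -122.7   51.6] need cm [-0.7   0.12  0.04] turn -0.19 F [-0.3  0.  -0.3] w 0.04 tilt 1.77
```

```bash

python3 -m pendant '{"gripper":[0,0,0,0,0],"delta_pos":[[-0.5,0.1,0],[-0.5,0,0],[-0.5,-0.1,0],[-0.5,-0.1,0],[-0.5,-0.2,0]],"turn":[0,0,0,0,0]}'
python3 -c "from h import *;need(-.0426,-.0954,.051)"
```

```text
time_s: 12.7
tool_pos: [0.5079, -0.0023, 0.0518]
tool_rot: [-2.284, 2.153, -0.051]
contact_force: [0.5, -7.3, 0.4]
grip_width: 0.0007
t 12.7 box xyz mm [-43.2 -98.9  51.8] need cm [-0.35 -0.06  0.07] turn -0.15 F [ 0.5 -7.3  0.4] w 0.07 tilt 1.88
```

7 N of contact matches the lever's expected resistance. Following the arc.

```bash

python3 -m pendant '{"gripper":[0,0,0,0,0],"delta_pos":[[-0.5,-0.1,0],[-0.5,-0.2,0],[-0.4,-0.3,0],[-0.4,-0.3,0],[-0.3,-0.3,0]],"turn":[0,0,0,0,0]}'
python3 -c "from h import *;need(-.0356,-.0828,.051)"
```

```text
time_s: 13.2
tool_pos: [0.5144, 0.0151, 0.0514]
tool_rot: [2.277, -2.148, 0.051]
contact_force: [-2.9, -5.7, 5.1]
grip_width: 0.0002
t 13.2 box xyz mm [-35.7 -81.9  51.4] need cm [ 0.09 -0.01  0.05] turn -0.19 F [-2.9 -5.7  5.1] w 0.02 tilt 1.97
```

```bash

python3 -m pendant '{"gripper":[0,0,0,0,0],"delta_pos":[[-0.3,-0.4,0],[-0.3,-0.4,0],[-0.2,-0.4,0],[-0.2,-0.4,0],[-0.2,-0.4,0]],"turn":[0,0,0,0,0]}'
python3 -c "from h import *;need(-.0129,-.065,.051)"
```

```text
time_s: 13.7
tool_pos: [0.5225, 0.0235, 0.0496]
tool_rot: [2.259, -2.137, 0.039]
contact_force: [-6.3, -2.1, 5.6]
grip_width: 0.0004
t 13.7 box xyz mm [-27.1 -74.   49.6] need cm [-0.9  -1.41 -0.18] turn -0.3 F [-6.3 -2.1  5.6] w 0.04 tilt 2.3
```

```bash

python3 -m pendant '{"gripper":[0,0,0,0,0],"delta_pos":[[-0.2,-0.4,-0.15],[-0.2,-0.5,0],[-0.2,-0.5,0],[-0.1,-0.5,0],[-0.1,-0.5,0]],"turn":[0,0,0,0,0]}'
python3 -c "from h import *;need(.001,-.061,.051)"
```

```text
time_s: 14.2
tool_pos: [0.5319, 0.0288, 0.0474]
tool_rot: [2.239, -2.124, 0.02]
contact_force: [-7.4, -0.4, 5.5]
grip_width: 0.0003
t 14.2 box xyz mm [-17.4 -69.3  47.4] need cm [-0.83 -1.82 -0.46] turn -0.44 F [-7.4 -0.4  5.5] w 0.03 tilt 3.27
```

```bash

python3 -m pendant '{"gripper":[0,0,0,0,0],"delta_pos":[[-0.2,-0.5,-0.3],[-0.1,-0.6,-0.15],[-0.1,-0.6,-0.1],[-0.1,-0.6,-0.1],[-0.1,-0.6,-0.1]],"turn":[0,0,0,0,0]}'
python3 -c "from h import *;need(.003,-.061,.051);look('top','top6')"
```

```text
time_s: 14.7
tool_pos: [0.544, 0.0342, 0.0484]
tool_rot: [2.216, -2.11, -0.007]
contact_force: [-7.7, 1.7, 5.2]
grip_width: 0.0003
t 14.7 box xyz mm [ -4.9 -64.7  48.4] need cm [-0.36 -0.77 -0.32] turn -0.6 F [-7.7  1.7  5.2] w 0.03 tilt 4.69
```

```bash

python3 -m pendant '{"gripper":[0,0,0,0,0],"delta_pos":[[0,-0.5,-0.2],[0,-0.5,-0.1],[0,-0.5,-0.1],[0,-0.5,-0.1],[0,-0.4,0]],"turn":[0,0,0,0,0]}'
python3 -c "from h import *;need(.003,-.061,.051)"
```

```text
time_s: 15.25
tool_pos: [0.5496, 0.0355, 0.0484]
tool_rot: [2.193, -2.094, -0.038]
contact_force: [-13.1, 2.2, 11.0]
grip_width: 0.0005
t 15.25 box xyz mm [  0.7 -63.7  48.4] need cm [-0.25 -0.19 -0.29] turn -0.69 F [-13.1   2.2  11. ] w 0.05 tilt 6.4
```

```bash

python3 -m pendant '{"gripper":[0,0,0,0,0],"delta_pos":[[0,-0.5,-0.1],[0,-0.6,-0.1],[0,-0.7,-0.1],[0,-0.8,-0.1],[0,-0.8,0]],"turn":[0,0,0,0,0]}'
python3 -c "from h import *;need(.003,-.061,.051)"
```

```text
time_s: 15.75
tool_pos: [0.5475, 0.0347, 0.0485]
tool_rot: [2.152, -2.063, -0.094]
contact_force: [-28.9, 5.3, 27.1]
grip_width: 0.0006
t 15.75 box xyz mm [ -1.4 -64.3  48.5] need cm [-0.32 -0.39 -0.33] turn -0.79 F [-28.9   5.3  27.1] w 0.06 tilt 9.8
```

The lever is at its hard stop (29 N, no further motion). Backing away from the lever, then up and clear.

```bash

python3 -m pendant '{"gripper":[0,0,0,0,0],"delta_pos":[[0,0.8,0],[0,1,0],[0.3,1,0],[0,0,-1],[0,0,-2]],"turn":[0,0,0,0,0]}'
python3 -c "from h import *;need(-.03,-.07,.15)"
python3 -m pendant '{"gripper":[0,0,0,0,0],"delta_pos":[[0,0,-4],[0,0,-4],[0,0,-4],[0,2,-3],[0,4,-2]],"turn":[0,0,0,0,0]}'
python3 -c "from h import *;need(-.1,-.3,.2)"
```

```text
time_s: 16.25
tool_pos: [0.5198, 0.0331, 0.0825]
tool_rot: [2.149, -2.058, -0.098]
contact_force: [0.5, 0.5, 0.1]
grip_width: 0.0003
t 16.25 box xyz mm [-29.2 -64.2  82.5] need cm [ 1.02  1.17 -6.59] turn -0.72 F [0.5 0.5 0.1] w 0.03 tilt 10.14
time_s: 16.75
tool_pos: [0.4914, 0.043, 0.2683]
tool_rot: [2.148, -2.06, -0.093]
contact_force: [-0.1, 1.2, 0.6]
grip_width: 0.0002
t 16.75 box xyz mm [-56.9 -52.6 268.3] need cm [24.27  2.54  9.03] turn -0.81 F [-0.1  1.2  0.6] w 0.02 tilt 10.06
```

Now clearing the arm towards −y, to see everything.

```bash

python3 -m pendant '{"gripper":[0,0,0,0,0],"delta_pos":[[4.5,0,0],[4.5,0,0],[4.5,0,0],[4.5,0,0],[4.5,0,0]],"turn":[0,0,0,0,0]}'
python3 -m pendant '{"gripper":[0,0,0,0,0],"delta_pos":[[4.5,0,0],[4.5,0,0],[4.5,0,0],[2,0,0],[0,0,0]],"turn":[0,0,0,0,0]}'
python3 - <<'E'
from h import *
need(0,-.2,.15)
for n in('top','scene'):
    p,d=look(n,n+'7')
    P=cloud(n,d);b=(P[...,:2]-C)@B;z=P[...,2];roi=(d>0)&(abs(b[...,0])<.1)&(abs(b[...,1])<.27)
    L=roi&(z>.115)&(z<.13);print(n,'lip',L.sum(),(b[L].min(0)*1000).round(),(b[L].max(0)*1000).round())
    h=cv2.cvtColor(p,cv2.COLOR_BGR2HSV)
    for nm,lo in(('red',(h[...,0]<6)|(h[...,0]>174)),('blue',(h[...,0]>100)&(h[...,0]<128))):
        m=roi&lo&(h[...,1]>140)&(z>.06)&(z<.095)
        if m.sum()<5: print(nm,'none');continue
        print(nm,m.sum(),z[m].mean().round(4),np.round(b[m].mean(0)*1000,1),cv2.minAreaRect((b[m]*1000).astype(np.float32)))
t=cv2.imread('pics/top7.png')[100:330,130:430];s=cv2.imread('pics/scene7.png')[130:300,150:400]
t=cv2.resize(t,(400,307),interpolation=2);s=cv2.resize(s,(400,272),interpolation=2)
cv2.imwrite('pics/fin.png',cv2.vconcat([t,s]))
E
```

```text
time_s: 17.25
tool_pos: [0.5054, -0.1824, 0.2962]
tool_rot: [2.174, -2.059, -0.072]
contact_force: [0.8, 0.8, -0.8]
grip_width: 0.0005
time_s: 17.75
tool_pos: [0.5143, -0.35, 0.3121]
tool_rot: [2.17, -2.067, -0.061]
contact_force: [0.9, 0.5, 0.5]
grip_width: 0.0002
t 17.75 box xyz mm [ -58.1 -446.3  312.1] need cm [-25.75  -7.47  13.57] turn -0.46 F [0.9 0.5 0.5] w 0.02 tilt 8.59
top lip 151 [-72.   1.] [66.  6.]
red 128 0.0886 [ 28.  -56.2] ((28.006139755249023, -56.40776824951172), (41.055267333984375, 14.004118919372559), 87.41568756103516)
blue 123 0.089 [ -22.7 -200.5] ((-22.373390197753906, -200.78701782226562), (14.360748291015625, 44.99464797973633), 82.3541030883789)
scene lip 123 [-73.  -0.] [69.  6.]
red 103 0.0893 [ 32.8 -56.5] ((31.517799377441406, -56.31642532348633), (18.201210021972656, 43.75927734375), 0.1581968516111374)
blue 77 0.0893 [ -17.4 -201.2] ((-19.066240310668945, -201.835205078125), (12.999236106872559, 45.543487548828125), 84.98927307128906)
```

View pics/fin.png

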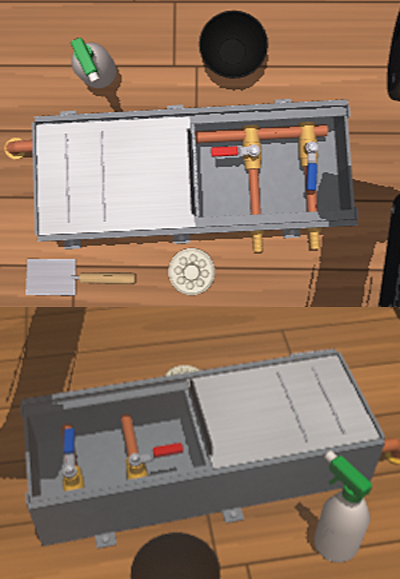

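```bash
python3 -c "
from rig import bot
print(bot.sign_off());print(bot.get_state()['time_s'])"
```

```text
the job is handed in; nothing more can be done
None
the job is handed in; nothing more can be done
```

The red branch is shut and the job is handed in, finished at about 18 s of the 51 s allowed. The box is left open and the arm is clear of everything.

**What I did**
- **Cover:** I pushed it by its lip with spread fingertips until the force rose to 22 N at the end stop. The first push missed: the real fingertips sit about 30 mm higher than the reported position, so they passed over the lip without touching it. I backed off, corrected the height using camera depth and repeated the push.
- **Red lever:** With the fingers closed, I pushed it along its arc at about 7 N. At the hard stop the force rose to 29 N with no further motion, and I then backed off.

**Last checks**
- **Cover:** The lip's outer face is at box y ≈ 0 to +1 mm in both views, against about +2 mm expected, and the position did not change during the lever push.
- **Red lever:** The middle of the sleeve is at about box (30, −56) mm, with the pivot at x = 30 mm. The fitted angle is about 87° from the top camera and 90° from the scene camera, a difference I take as measurement noise.
- **Blue lever:** It is at box y ≈ −201 mm against −202 mm before, and its angle is unchanged within noise.
- **Bottle, bowl, rosette and spatula:** They look where they were in the final picture; I did not measure them.
- **Tool tilt:** The tool tilted by up to 10° while pressing on the lever stop. The force there peaked at about 40 N in total at the fingertips, well under the 120 N wrist limit.

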